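# Level the gel-casting table

### The arm

A 6-joint arm with a two-finger parallel gripper is mounted at the origin on the work surface. World frame = base frame: x ahead of the robot, y to its left, z up, the work surface at z = 0. Lengths are in mm, angles in rad, forces in N, time in s.
With the tool pointing down it reaches from about 350 to 775 mm from the base axis. Payload 7.3 kg.
Tool frame: the origin (TCP) lies midway between the tips of the shut fingers; the grasp point (between the pads) lies 19 mm behind it (bot.grip_depth is the distance from the TCP to the grasp point, in mm); z points along the fingers, x is the direction in which the jaws open and shut, and the axes are right-handed (so a half turn about z gives the same grasp; the last joint's range is limited). The gripper opens to 92 mm and grips with 3 to 60 N. Pads are 19 mm wide; open, the fingers measure 130 mm over their backs; the gripper's body (75 mm by 190 mm) begins 47 mm behind the grasp point.
Start: joints at [-1.439, 0.342, 1.524, -0, 1.275, -0.146], TCP at [143.999, -504.889, 189.541] pointing down, gripper open.
Joint ranges: [-2.53, 2.53], [-0.77, 2.02], [0.04, 2.7], [-1, 4.14], [0.28, 2.66], [-3.11, 3.11]. Speed limits (rad/s): [2.57, 2.57, 3.14, 3.14, 3.14, 3.14].

### API

Orientations are given as [roll, pitch, yaw] about the fixed x, y, z axes, in that order (R = Rz(yaw) Ry(pitch) Rx(roll)).
In Python, from plant import bot gives the robot as it stands. The module is installed in compiled form; this text tells all that it offers.
- The arm moves only by the shell command python3 -m inch 'ROWS'. ROWS is JSON, a list that holds one entry, the list of rows, each a list of 7 numbers: the shift along the tool's x, y, z each as a share of 0.2 m, from -1 to 1, then the turn, a rotation vector about the tool's x, y, z each as a share of 45 degrees, from -1 to 1, then the closure, from -1 (fully open) to 1 (shut), so that 0 is half open. A call has exactly 10 rows; each row is the pose to reach, as a shift and turn from the pose commanded when the call began, along the tool's axes at that moment; what a row does not reach only later rows make up. A row lasts 1/8 s, in which the tool goes at most 62.5 mm and 10.7 degrees, less where a joint would pass 70% of its speed; a pose out of reach is approached as far as the arm can. A call with a number of a shift or a turn outside -1 to 1 is refused whole. A call with a gripper value outside its range is refused whole. The fingers move at their own pace and stop on an object; the grip force is fixed at half the most. Time passes only in rows, so rows that repeat a pose let the fingers close, or fill a call up. It gives the time, the measured TCP pose, the force and the opening at its end, in the units of the state.
- bot.get_obs(): the state, without advancing time (a new reading comes with each control period).
- bot.capture(name): name is "scene" or "top" or "wrist"; returns the picture (400x640x3 uint8, red, green, blue); there is no depth.
- bot.camera_params(name): a dict with "fx", "fy", "cx", "cy" (pixels), "R" (3x3) and "t" (3): a world point X has camera coordinates R X + t; the wrist camera has in their place "T_tool_cam" (4x4, takes a point from camera to tool coordinates, whose origin is the TCP and whose axes are the tool frame's). Camera axes: x right, y down, z forward; pixel columns grow to the right and rows downward; lengths in mm; the calibration is good to about 2 mm. The wrist camera is an equidistant fisheye: a pixel r from the principal point sees the ray r / f radians off the axis. A picture is of the moment at which its call begins: read the wrist's pose just before it. camera_params takes no time and is no camera call.
- bot.close_job(): hands the job in, once; it reports no verdict.
The state is a dict: "time": time; "joint_positions": joint angles; "dq": joint speeds; "tau": joint torques, N m; "tool_pos": TCP position; "tcp_rot": TCP orientation; "contact_force": force on the tool from outside, world axes, zero at the start; "moment": the same for the moment, N m; "grip_width": finger opening in mm.
Only numpy, scipy, OpenCV 4.12 (cv2) and the standard library are available. Lean on these libraries where they do the work, as an engineer would, in place of code of your own. Each camera call takes 0.05 s, during which the arm holds its last target.

### The job

Lay the spirit level flat along the middle of the gel-casting table, lengthwise, and let go of it; then turn the table's screw foot by its knob until the bubble sits between the two lines. Then press the level down onto the table from above, firmly but not hard, and finish like that, still pressing with the bubble between the lines, so that I can lock the foot. Leave the other things on the bench where they are.

Things in the scene. Friction and masses are not known exactly. Their poses are not given: they have to be found in the camera images.
- level: Bench spirit level: plain aluminium bar 160 mm long (x), 24 wide (y), 36 high (z), 0.3 kg, standing on its base on the bench. Origin: centre of the underside. A window 54 x 16 mm in the middle of the top holds the vial, sunk just below the top face and seen from above; the rest of the top is flat metal (4 mm rims beside the window). Grip across the width at the middle.
- bubble_mid (a point): Centre of the bubble, in the vial, 33 mm above the underside; its x in the level's frame is 0 at the middle; it runs to the higher end, 1.9 mm per milliradian (at most 16 mm), settling in about 1 s. Pale 14 mm oval in yellow-green fluid; two black lines 18 mm apart: between them means within 2 mm of 0. With the level along the plate, turning the knob moves it about 4 mm per radian.
- plate: Top of the gel-casting table: grey plate 220 mm long (x, towards the screw foot), 150 wide (y), 12 thick, top 45 mm above the bench. Stands on two plain feet at the -x end and a screw foot on a 46 mm wide tongue at the +x end; fixed in its place. Origin: midway between the plain feet, 30 mm above the bench; it tilts about y there. At the start the screw-foot end is 0.5 to 1.3 mm too low.
- plate_mid (a point): Middle of the plate's top face, 45 mm above the bench; axes as the plate's (x towards the screw foot, whose axis is 145 mm from here; z up).
- knob_top (a point): Centre of the top of the screw foot's knob, on its upright axis, 90 mm above the bench. Knob: black ribbed cylinder 40 mm across, 26 high, on a 12 mm threaded stem, its underside 19 mm above the plate's tongue. Clockwise seen from above raises the plate's +x end, 3 mm a turn (the knob keeps its height), many turns; 0.06 N m of friction; stays where left.
- marker: Bystander: marker pen lying on the bench, 128 mm long (x), 13 mm thick. Origin: centre of its underside.
- tray: Bystander: clear casting tray with a white comb across it, 110 x 150 mm, 38 mm high. Origin: centre of its underside.
- bottle: Bystander: glass reagent bottle with blue screw cap, 70 mm across, 136 mm high. Origin: centre of its underside.
- beaker: Bystander: glass beaker, 70 mm across, 92 mm high. Origin: centre of its underside.
- tape: Bystander: roll of white tape lying flat, 90 mm across, 19 mm high. Origin: centre of its underside.
- timer: Bystander: white lab timer lying flat, 62 x 74 mm, 20 mm high. Origin: centre of its underside.
- rack: Bystander: white rack of capped tubes, 100 x 200 mm, 70 mm high. Origin: centre of its underside.
There are look-alikes about, which are no part of the job. Of the things that look like the level, the largest one is meant.

How it is judged (in metres and radians):
On the way, in this order (a step that is already met when the one before it is completed fails the run):
1. the level lies lengthwise on the plate, let go, and its bubble has run off the middle (x of level in the frame of plate_mid between -0.02 and 0.02 m and y of level in the frame of plate_mid between -0.04 and 0.04 m and z of level in the frame of plate_mid between -0.003 and 0.003 m and angle between the x axis of level and the x axis of plate, either way round below 0.17 rad and angle between level's own z axis and vertical below 0.05 rad and contact force between the fingers and level below 0.1 N and contact force between level and plate above 1 N and (x of bubble_mid in the frame of level above 0.0027 m or x of bubble_mid in the frame of level below -0.0027 m)), for 0.3 s.
2. with the level lying untouched on the plate, the foot has been turned so that the bubble sits between the lines (x of level in the frame of plate_mid between -0.02 and 0.02 m and y of level in the frame of plate_mid between -0.04 and 0.04 m and z of level in the frame of plate_mid between -0.003 and 0.003 m and angle between the x axis of level and the x axis of plate, either way round below 0.17 rad and angle between level's own z axis and vertical below 0.05 rad and contact force between the fingers and level below 0.1 N and x of bubble_mid in the frame of level between -0.002 and 0.002 m), for 0.4 s.
At the end, for the whole second after the job is handed in: The level lies flat and lengthwise (10 degrees) on the middle of the plate (20 mm along, 40 mm across), its bubble within 2 mm of the middle, and the fingers press it down so that it bears on the plate with 5.5 to 40 N (its own weight is about 3 N), kept up through the last second (x of level in the frame of plate_mid between -0.02 and 0.02 m and y of level in the frame of plate_mid between -0.04 and 0.04 m and z of level in the frame of plate_mid between -0.003 and 0.003 m and angle between the x axis of level and the x axis of plate, either way round below 0.17 rad and angle between level's own z axis and vertical below 0.05 rad and x of bubble_mid in the frame of level between -0.002 and 0.002 m and contact force between the fingers and level above 1.5 N and contact force between level and plate between 5.5 and 40 N); the arm keeps its last pose, push and grip.
It fails at once if a bystander is moved by more than 30 mm (distance of any of marker, tray, bottle, beaker, tape, timer, rack from where it was at the start of the episode above 0.03 m).
It fails at once if the level is tipped over (angle between level's own z axis and vertical above 0.7 rad).
It also fails if it takes over 67 s, if anything falls off the work surface, if the arm or the gripper's body presses on something with over 40 N, if the wrist force passes 120 N, or if a joint passes its speed limit or range.

## Working session

There is one attempt and no reset: what is moved stays moved. The work goes in short steps, Python scripts to look and compute and a shell command to move; the robot and the scene stay as the last step left them, time stands still between calls to the robot, and variables do not carry over. Pictures are saved under pics/ and viewed, and the job is handed in when it is done.

```bash
mkdir -p pics
python3 - <<'E'
from plant import bot
import cv2
print(bot.get_obs())
for n in ["scene","top","wrist"]:
    im=bot.capture(n); cv2.imwrite(f"pics/{n}0.png",im[:,:,::-1]); print(n,bot.camera_params(n))
E
```

```text
{'time': 0.0, 'joint_positions': array([-1.43899678e+00,  3.42734089e-01,  1.52498709e+00,  2.09165716e-05,
        1.27541103e+00, -1.46009996e-01]), 'dq': array([-0.00332426,  0.00063364,  0.00066231, -0.00175972, -0.00042797,
        0.00020691]), 'tau': array([-1.46079372e-03, -4.31244493e+01, -2.44222391e+01,  7.15115061e-02,
        5.58469445e-02, -1.30600365e-04]), 'tool_pos': array([ 143.94425589, -504.41013471,  188.84955946]), 'tcp_rot': array([-3.14134887e+00,  1.52026065e-03, -1.29299270e+00]), 'contact_force': array([-0.19669762, -0.53950926, -0.02795502]), 'moment': array([ 0.03798496,  0.00062099, -0.02634531]), 'grip_width': 91.54742147288478}
scene {'fx': 458.2320008465154, 'fy': 458.2320008465154, 'cx': 320.7146890323977, 'cy': 212.7703873835655, 'R': array([[-0.68291762,  0.73042767, -0.0099473 ],
       [ 0.61048459,  0.56319219, -0.55688699],
       [-0.40116342, -0.38638061, -0.83052871]]), 't': array([ 380.50821231, -271.37290015, 1686.7102865 ])}
top {'fx': 417.5298817810607, 'fy': 417.5298817810607, 'cx': 321.9167027228995, 'cy': 200.15519737130387, 'R': array([[ 2.32778703e-02, -9.99728980e-01, -3.28730461e-04],
       [-9.94965258e-01, -2.31348866e-02, -9.75136569e-02],
       [ 9.74796235e-02,  2.59698565e-03, -9.95234133e-01]]), 't': array([ -16.33949388,  542.51088666, 1238.94054413])}
wrist {'fx': 309.70691628693146, 'fy': 309.70691628693146, 'cx': 318.64157069236575, 'cy': 199.80508621918435, 'T_tool_cam': array([[ 9.99999954e-01, -1.27479593e-04, -2.75643171e-04,
         2.58295256e-01],
       [ 2.00771793e-04,  9.58501496e-01,  2.85087429e-01,
        -7.71587769e+01],
       [ 2.27861563e-04, -2.85087471e-01,  9.58501477e-01,
        -1.94806557e+02],
       [ 0.00000000e+00,  0.00000000e+00,  0.00000000e+00,
         1.00000000e+00]])}
```

View pics/scene0.png

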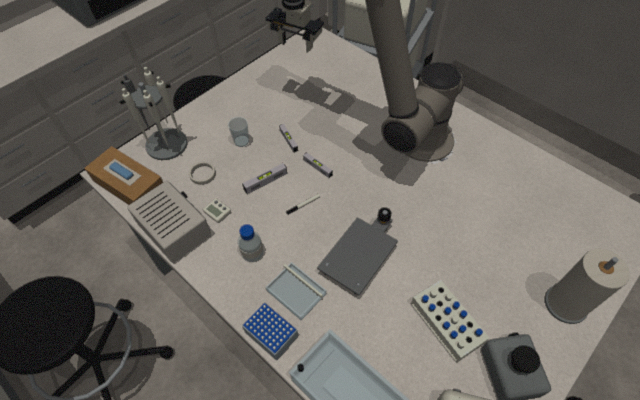

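View pics/top0.png

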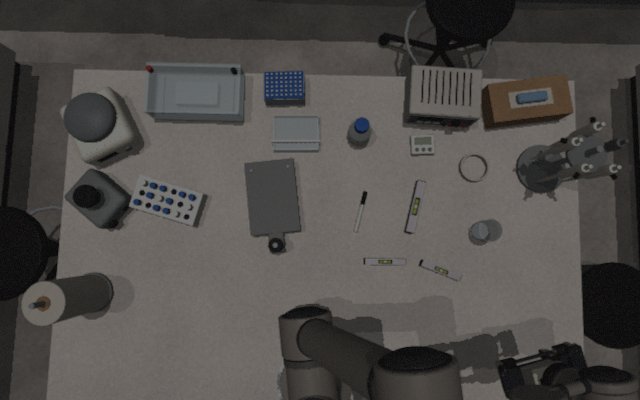

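View pics/wrist0.png

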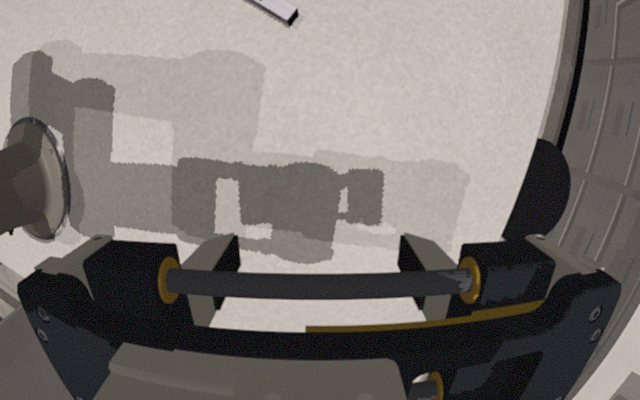

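Three things look like the level in the top view: (416,207), (385,262) and (440,270). The one at (416,207) is the longest, about 54 px. I'll enlarge it, along with the table.

Run:
```python
import cv2,numpy as np
im=cv2.imread("pics/top0.png")
a=cv2.resize(im[170:290,350:480],None,fx=6,fy=6,interpolation=cv2.INTER_CUBIC)[:600,:]
a=cv2.resize(im[170:290,350:480],None,fx=4.6,fy=4.6,interpolation=cv2.INTER_CUBIC)
cv2.imwrite("pics/crop_lev.png",a)
cv2.imwrite("pics/crop_tab.png",cv2.resize(im[150:265,235:310],None,fx=5,fy=5,interpolation=cv2.INTER_CUBIC))
```

```text
(no output)
```

View pics/crop_lev.png

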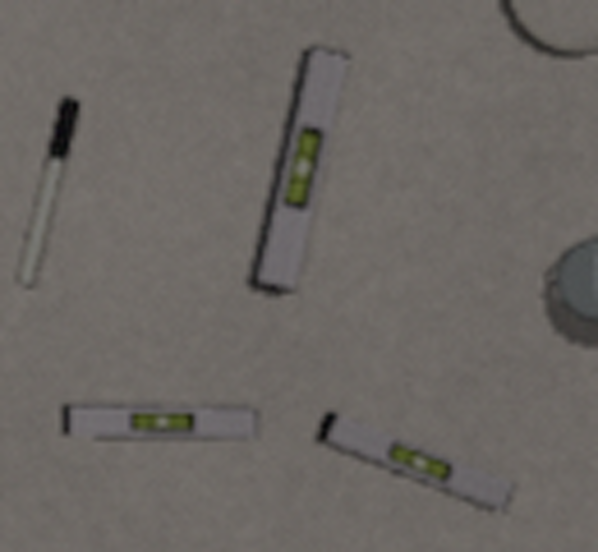

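View pics/crop_tab.png

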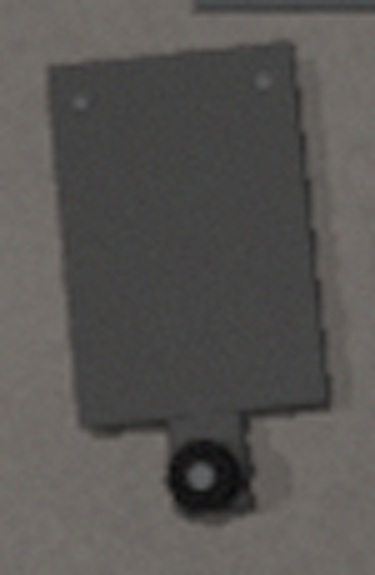

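The crop confirms it. The bar at (416,207) is clearly the largest; the other two are about 120 mm decoys. The plate centre is near (273,197) and the knob near (276,245). Next I'll measure poses.

```bash
cat > h.py <<'E'
import cv2,numpy as np
from plant import bot
from scipy.spatial.transform import Rotation as Rn
def ray(name,uv,obs=None):
    p=bot.camera_params(name); uv=np.asarray(uv,float).reshape(-1,2)
    if name!="wrist":
        d=np.c_[(uv[:,0]-p['cx'])/p['fx'],(uv[:,1]-p['cy'])/p['fy'],np.ones(len(uv))]
        return -p['R'].T@p['t'], d@p['R']
    a=(uv-[p['cx'],p['cy']])/p['fx']; r=np.linalg.norm(a,axis=1)
    s=np.where(r>1e-9,np.sin(r)/np.maximum(r,1e-9),1.)
    d=np.c_[a*s[:,None],np.cos(r)]
    T=p['T_tool_cam']; R=Rn.from_euler('xyz',obs['tcp_rot']).as_matrix()
    return obs['tool_pos']+R@T[:3,3], d@T[:3,:3].T@R.T
def onz(name,uv,z,obs=None):
    c,d=ray(name,uv,obs); return c+d*((z-c[2])/d[:,2])[:,None]
def proj(name,X,obs=None):
    p=bot.camera_params(name); X=np.asarray(X,float).reshape(-1,3)
    if name!="wrist":
        c=X@p['R'].T+p['t']; return np.c_[c[:,0]/c[:,2]*p['fx']+p['cx'],c[:,1]/c[:,2]*p['fy']+p['cy']]
    R=Rn.from_euler('xyz',obs['tcp_rot']).as_matrix(); t=(X-obs['tool_pos'])@R
    T=p['T_tool_cam']; c=(t-T[:3,3])@T[:3,:3]
    th=np.arctan2(np.hypot(c[:,0],c[:,1]),c[:,2]); n=c[:,:2]/np.maximum(np.hypot(c[:,0],c[:,1]),1e-9)[:,None]
    return n*th[:,None]*p['fx']+[p['cx'],p['cy']]
def snap(name,f):
    o=bot.get_obs(); im=np.ascontiguousarray(bot.capture(name)[:,:,::-1]); cv2.imwrite(f"pics/{f}.png",im); return o,im
E
python3 - <<'E'
from h import *
im=cv2.imread("pics/top0.png"); hsv=cv2.cvtColor(im,cv2.COLOR_BGR2HSV)
m=cv2.inRange(hsv,(25,90,50),(45,255,255))
n,l,s,c=cv2.connectedComponentsWithStats(m)
for i in range(1,n):
    if s[i,4]>8: print("green",s[i],c[i],onz("top",c[i],35)[0])
# level axis: the top face corners from crop
k=lambda p,x0,y0,f:(np.array(p,float)+0.5)/f+[x0,y0]-0.5
L=k([[310,47],[350,57],[295,292],[260,283]],350,170,4.6)
P=onz("top",L,36); print(P, P.mean(0)); 
w=(P[0]+P[1]-P[2]-P[3])/2; print("len",np.linalg.norm(w),"yaw",np.arctan2(w[1],w[0]))
B=k([[48,67],[293,43],[327,405],[80,427]],235,150,5)
Q=onz("top",B,45); print(Q,Q.mean(0)); w=(Q[2]+Q[3]-Q[0]-Q[1])/2; print("len",np.linalg.norm(w),"yaw",np.arctan2(w[1],w[0]), "wid",np.linalg.norm(Q[1]-Q[0]))
kt=onz("top",k([[203,474]],235,150,5),90)[0]; print("knob",kt, kt-Q.mean(0))
# dark mask of plate
g=cv2.inRange(cv2.cvtColor(im,cv2.COLOR_BGR2GRAY),40,76); 
n,l,s,c=cv2.connectedComponentsWithStats(g)
i=l[197,272]; print(s[i],c[i]); cn=cv2.findContours((l==i).astype(np.uint8),0,1)[0][0]; print(cv2.minAreaRect(cn))
E
```

```text
green [414 199   5   6  23] [416.39130435 201.60869565] [ 544.12767192 -288.04905536   35.        ]
green [412 208   5   6  22] [414.36363636 210.72727273] [ 516.47731675 -281.99623802   35.        ]
green [379 260   5   3  15] [381. 261.] [ 364.59425706 -183.26488381   35.        ]
green [387 260   4   3  12] [388.5 261. ] [ 365.1127162  -205.51667032   35.        ]
green [435 267   5   4  13] [437.30769231 268.46153846] [ 346.57985018 -350.2379011    35.        ]
green [443 270   4   4  13] [444.53846154 271.38461538] [ 338.51719337 -371.60627659   35.        ]
[[ 610.2099787  -289.58258877   36.        ]
 [ 604.18887579 -315.84669982   36.        ]
 [ 449.45055822 -280.02642881   36.        ]
 [ 454.74845711 -257.30341577   36.        ]] [ 529.64946745 -285.68978329   36.        ]
len 158.79347789400833 yaw -0.21610587472830972
[[647.93604107 232.93377727  45.        ]
 [666.03156174  85.78454706  45.        ]
 [448.7405817   59.09443759  45.        ]
 [432.33696043 205.0236807   45.        ]] [548.76128623 145.70911066  45.        ]
len 218.1599110390832 yaw -3.0161256929882194 wid 148.25769397067884
knob [406.82954118 126.21012413  90.        ] [-141.93174505  -19.49898653   45.        ]
[ 245  158   57   97 3849] [272.52637049 199.24941543]
((273.3918151855469, 207.22190856933594), (94.21630096435547, 51.086177825927734), 83.9909896850586)
```

```bash
python3 -m inch '[[[-0.03,-0.12,0,0,0,0.05,-1],[-0.06,-0.24,0,0,0,0.1,-1],[-0.09,-0.36,0,0,0,0.15,-1],[-0.12,-0.5,0,0,0,0.2,-1],[-0.15,-0.62,0,0,0,0.26,-1],[-0.18,-0.74,0,0,0,0.3,-1],[-0.21,-0.86,0,0,0,0.3,-1],[-0.24,-0.94,0,0,0,0.3,-1],[-0.25,-1,0,0,0,0.3,-1],[-0.25,-1,0,0,0,0.3,-1]]]'
cat >> h.py <<'E'
def rel(x,y,z,yaw):
    o=bot.get_obs(); R=Rn.from_euler('xyz',o['tcp_rot']).as_matrix()
    Rt=Rn.from_euler('xyz',[np.pi,0,yaw]).as_matrix()
    print("now",o['time'],o['tool_pos'].round(1),o['tcp_rot'].round(3),"j6",o['joint_positions'][5].round(2),"F",o['contact_force'].round(1),"w",o['grip_width'].round(1))
    print("shift",(R.T@(np.array([x,y,z])-o['tool_pos'])/200).round(3),"rot",(Rn.from_matrix(R.T@Rt).as_rotvec()/(np.pi/4)).round(3))
E
python3 -c "
from h import *
rel(530,-285.5,140,-1.787)"
```

```text
time: 1.4
tool_pos: [323.0, -401.8, 189.5]
tcp_rot: [3.141, -0.0, -1.528]
contact_force: [0.8, 0.7, -1.0]
grip_width: 91.9Traceback (most recent call last):
  File "<string>", line 3, in <module>
    rel(530,-285.5,140,-1.787)
    ~~~^^^^^^^^^^^^^^^^^^^^^^^
  File "h.py", line 29, in rel
    print("now",o['time'],o['tool_pos'].round(1),o['tcp_rot'].round(3),"j6",o['joint_positions'][5].round(2),"F",o['contact_force'].round(1),"w",o['grip_width'].round(1))
                                                                                                                                                 ^^^^^^^^^^^^^^^^^^^^^
AttributeError: 'float' object has no attribute 'round'
```

```bash
sed -i "s/o\['grip_width'\].round(1)/round(float(o['grip_width']),1)/" h.py
python3 -c "
from h import *
rel(530,-285.5,140,-1.787)"
```

```text
now 1.4 [ 323.  -401.8  189.5] [ 3.141 -0.    -1.528] j6 0.49 F [ 0.8  0.7 -1. ] w 91.9
shift [-0.536 -1.059  0.247] rot [ 0.   -0.    0.33]
```

```bash
python3 -m inch '[[[-0.06,-0.12,0.03,0,0,0.04,-1],[-0.12,-0.24,0.06,0,0,0.08,-1],[-0.19,-0.36,0.09,0,0,0.12,-1],[-0.26,-0.5,0.12,0,0,0.16,-1],[-0.33,-0.62,0.15,0,0,0.2,-1],[-0.4,-0.74,0.18,0,0,0.25,-1],[-0.46,-0.86,0.2,0,0,0.3,-1],[-0.51,-0.95,0.22,0,0,0.33,-1],[-0.53,-1,0.24,0,0,0.33,-1],[-0.53,-1,0.24,0,0,0.33,-1]]]'
python3 -c "
from h import *
o,im=snap('wrist','w1')
print(o['tool_pos'],o['tcp_rot'])
hsv=cv2.cvtColor(im,cv2.COLOR_BGR2HSV)
m=cv2.inRange(hsv,(25,90,50),(45,255,255))
n,l,s,c=cv2.connectedComponentsWithStats(m)
for i in range(1,n):
    if s[i,4]>40: print(s[i],c[i],onz('wrist',c[i],35,o)[0])
"
```

```text
time: 2.65
tool_pos: [517.7, -287.8, 141.0]
tcp_rot: [3.141, 0.0, -1.787]
contact_force: [-0.4, 0.6, -0.3]
grip_width: 91.8
[ 517.73758929 -287.81610196  140.9640327 ] [ 3.14065229e+00  7.30404030e-05 -1.78706883e+00]
[309 152  13  46 499] [315.13627255 174.55911824] [ 531.93326314 -287.48729383   35.        ]
[395 303  13   6  53] [400.11320755 305.60377358] [ 353.66147303 -353.02333256   35.        ]
[277 314  13   5  51] [283.1372549 316.       ] [ 371.37046874 -211.67578571   35.        ]
[261 316  11   5  42] [266.42857143 318.23809524] [ 371.46527409 -190.23636132   35.        ]
```

View pics/w1.png

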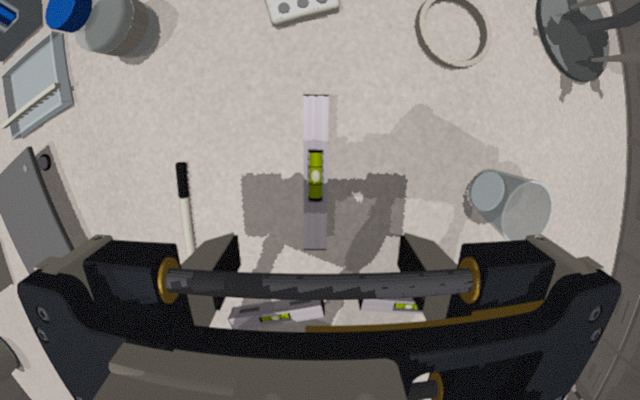

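The target level is at pixels (303–329, 95–250), aligned with the tool axes. The bubble is centred at (315,176) on the flat bench. Wrist and top views agree within about 2 mm, so I'll descend.

```bash
python3 -c "
from h import *
rel(531,-286.5,8,-1.787)"
```

```text
now 2.7 [ 517.5 -288.1  141.3] [ 3.141 -0.    -1.788] j6 1.15 F [0.4 0.4 0.6] w 91.9
shift [-0.022 -0.065  0.666] rot [ 0.001 -0.    -0.001]
```

```bash
python3 -m inch '[[[-0.02,-0.065,0.1,0,0,0,-1],[-0.02,-0.065,0.2,0,0,0,-1],[-0.02,-0.065,0.33,0,0,0,-1],[-0.02,-0.065,0.46,0,0,0,-1],[-0.02,-0.065,0.57,0,0,0,-1],[-0.02,-0.065,0.64,0,0,0,-1],[-0.02,-0.065,0.665,0,0,0,-1],[-0.02,-0.065,0.665,0,0,0,-1],[-0.02,-0.065,0.665,0,0,0,1],[-0.02,-0.065,0.665,0,0,0,1]]]'
python3 -m inch '[[[0,0,0,0,0,0,1],[0,0,0,0,0,0,1],[0,0,0,0,0,0,1],[0,0,-0.05,0,0,0,1],[0,0,-0.12,0,0,0,1],[0,0,-0.2,0,0,0,1],[0,0,-0.3,0,0,0,1],[0,0,-0.4,0,0,0,1],[0,0,-0.5,0,0,0,1],[0,0,-0.5,0,0,0,1]]]'
python3 -c "
from h import *
o,im=snap('wrist','w2')
rel(548.5-6,145.7,150,-1.445)"
```

```text
time: 3.95
tool_pos: [531.9, -286.7, 9.2]
tcp_rot: [-3.14, -0.001, -1.788]
contact_force: [0.9, 0.2, -0.3]
grip_width: 75.8
time: 5.2
tool_pos: [532.7, -287.3, 111.2]
tcp_rot: [-3.137, -0.002, -1.788]
contact_force: [-0.7, -0.8, -0.2]
grip_width: 0.4
now 5.25 [ 531.9 -286.8  109.7] [-3.140e+00 -1.000e-03 -1.788e+00] j6 1.17 F [-0.2 -0.1 -0.4] w 0.2
shift [-2.123  0.414 -0.205] rot [-0.002 -0.002 -0.436]
```

View pics/w2.png

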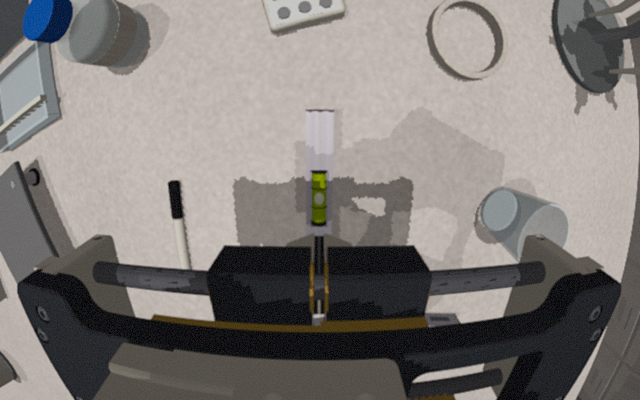

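The fingers close at only about 65 mm/s, so the lift began before the grip and the level stayed on the bench at (306–334, 110–235). I'll reopen partly, re-measure and retry.

```bash
python3 -m inch '[[[0,0.05,-0.1,0,0,0,-0.3],[0,0.05,-0.1,0,0,0,-0.3],[0,0.05,-0.1,0,0,0,-0.3],[0,0.05,-0.1,0,0,0,-0.3],[0,0.05,-0.1,0,0,0,-0.3],[0,0.05,-0.1,0,0,0,-0.3],[0,0.05,-0.1,0,0,0,-0.3],[0,0.05,-0.1,0,0,0,-0.3],[0,0.05,-0.1,0,0,0,-0.3],[0,0.05,-0.1,0,0,0,-0.3]]]'
python3 -c "
from h import *
o,im=snap('wrist','w3')
hsv=cv2.cvtColor(im,cv2.COLOR_BGR2HSV)
m=cv2.inRange(hsv,(25,90,50),(45,255,255))
n,l,s,c=cv2.connectedComponentsWithStats(m)
for i in range(1,n):
    if s[i,4]>40: print(s[i],c[i],onz('wrist',c[i],35,o)[0])
rel(531,-286.5,8,-1.787)
"
```

```text
time: 6.5
tool_pos: [521.8, -284.4, 128.5]
tcp_rot: [-3.142, -0.0, -1.788]
contact_force: [-0.4, -1.5, 0.9]
grip_width: 60.1
[313 157  14  48 524] [319.16221374 180.51526718] [ 532.06895731 -287.2822098    35.        ]
[278 322  14   4  41] [285.41463415 323.85365854] [ 372.6479233  -211.41966244   35.        ]
now 6.55 [ 521.7 -284.4  128.5] [ 3.142 -0.    -1.788] j6 1.16 F [0.1 0.9 0.1] w 59.7
shift [ 0.    -0.048  0.603] rot [ 0.    -0.    -0.001]
```

View pics/w3.png

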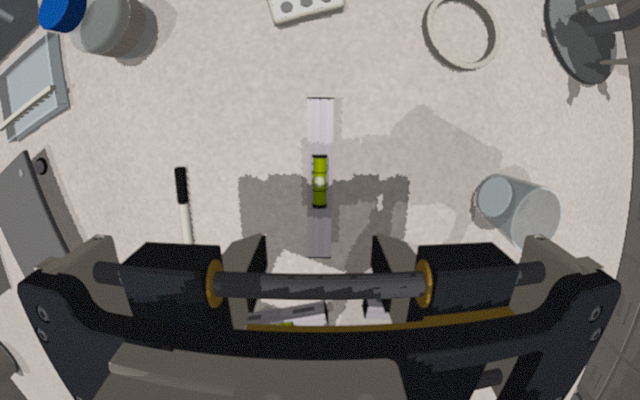

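The level hasn't moved: window at (320,181), the same world point as before. Descending again.

```bash
python3 -m inch '[[[0,-0.05,0.15,0,0,0,-0.3],[0,-0.05,0.3,0,0,0,-0.3],[0,-0.05,0.45,0,0,0,-0.3],[0,-0.05,0.55,0,0,0,-0.3],[0,-0.05,0.6,0,0,0,-0.3],[0,-0.05,0.6,0,0,0,1],[0,-0.05,0.6,0,0,0,1],[0,-0.05,0.6,0,0,0,1],[0,-0.05,0.6,0,0,0,1],[0,-0.05,0.6,0,0,0,1]]]'
python3 -m inch '[[[0,0,0,0,0,0,1],[0,0,0,0,0,0,1],[0,0,0,0,0,0,1],[0,0,0,0,0,0,1],[0,0,-0.05,0,0,0,1],[0,0,-0.15,0,0,0,1],[0,0,-0.3,0,0,0,1],[0,0,-0.45,0,0,0,1],[0,0,-0.6,0,0,0,1],[0,0,-0.7,0,0,0,1]]]'
python3 -c "
from h import *
o,im=snap('wrist','w4')
rel(548.5-6,145.7,150,-1.445)"
```

```text
time: 7.8
tool_pos: [531.6, -286.6, 8.8]
tcp_rot: [-3.141, -0.0, -1.788]
contact_force: [-0.2, 0.1, 0.8]
grip_width: 14.5
time: 9.05
tool_pos: [532.0, -286.8, 151.0]
tcp_rot: [-3.139, -0.001, -1.788]
contact_force: [-0.1, -1.1, -0.5]
grip_width: 0.3
now 9.1 [ 533.  -287.5  153.5] [-3.135e+00 -3.000e-03 -1.788e+00] j6 1.17 F [ 0.3 -0.6  1.9] w 0.4
shift [-2.126  0.42   0.009] rot [-0.007 -0.005 -0.436]
```

View pics/w4.png

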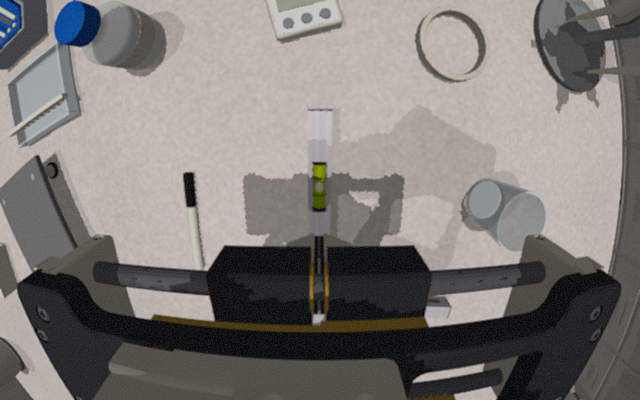

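```bash
python3 -c "
from h import *
for f in ['w1','w3','w4']:
    im=cv2.imread(f'pics/{f}.png'); hsv=cv2.cvtColor(im,cv2.COLOR_BGR2HSV)
o,im=snap('wrist','w5')
m=cv2.inRange(cv2.cvtColor(im,cv2.COLOR_BGR2HSV),(25,90,50),(45,255,255))
n,l,s,c=cv2.connectedComponentsWithStats(m)
for i in range(1,n):
    if s[i,4]>40: print(s[i],c[i],onz('wrist',c[i],35,o)[0],onz('wrist',c[i],60,o)[0])
print('tcp px',proj('wrist',o['tool_pos'],o), 'lev corners',proj('wrist',[[531,-286.5,36],[531+78,-286.5-17,36],[531-78,-286.5+17,36]],o))
o2,_=snap('top','t5'); o3,_=snap('scene','s5')
im=_[60:260,180:400]; cv2.imwrite('pics/s5c.png',cv2.resize(im,None,fx=3.5,fy=2.9*3.5/3.5))
print(proj('top',[o['tool_pos']]),proj('scene',[o['tool_pos']]),o['tool_pos'])
T=cv2.imread('pics/t5.png'); cv2.imwrite('pics/t5c.png',cv2.resize(T[140:300,330:500],None,fx=3.7,fy=3.7))
"
```

```text
[312 165  13  45 457] [318.30634573 186.77680525] [ 531.97023024 -287.35166257   35.        ] [ 537.97758566 -288.64880388   60.        ]
tcp px [[318.40368263 227.19266772]] lev corners [[317.7096119  188.06127533]
 [317.46254269 110.58121377]
 [317.96109129 257.06165872]]
[[425.9716081  201.57175379]] [[259.35498545 151.9242723 ]] [ 533.01592016 -287.50652529  153.53016664]
```

View pics/s5c.png

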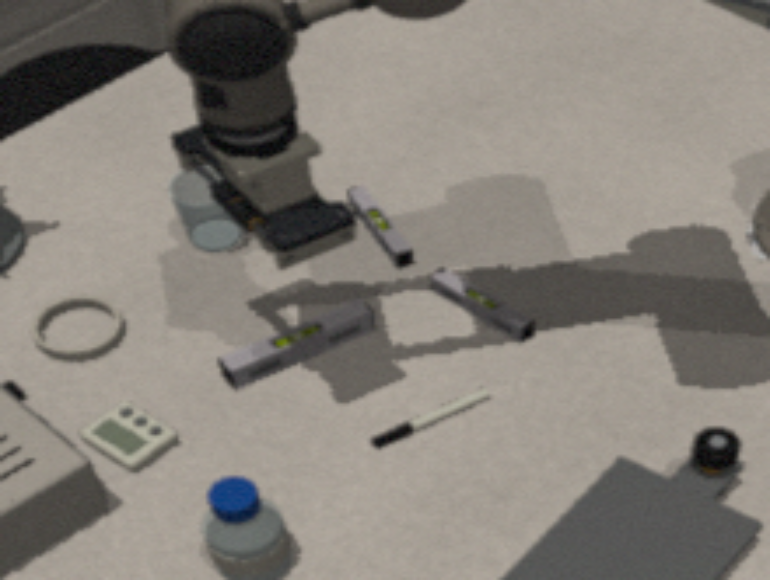

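View pics/t5c.png

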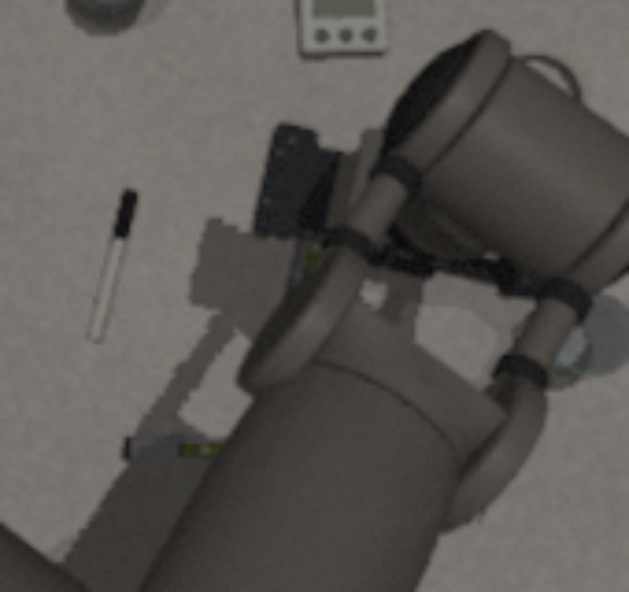

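```bash
python3 -m inch '[[[0,0,0,0,0,0,-0.3],[0,0,0,0,0,0,-0.3],[0,0,0,0,0,0,-0.3],[0,0,0,0,0,0,-0.3],[0,0,0.15,0,0,0,-0.3],[0,0,0.3,0,0,0,-0.3],[0,0,0.45,0,0,0,-0.3],[0,0,0.6,0,0,0,-0.3],[0,0,0.7,0,0,0,-0.3],[0,0,0.71,0,0,0,-0.3]]]'
python3 -c "
from h import *
print(proj('scene',[531,-286.5,35]))
o,im=snap('wrist','w6');rel(531,-286.5,8,-1.787)
o3,_=snap('scene','s6')
im=_[90:230,200:360]; cv2.imwrite('pics/s6c.png',cv2.resize(im,None,fx=4.2,fy=4.2))
"
```

```text
time: 10.5
tool_pos: [530.6, -285.9, 5.0]
tcp_rot: [3.139, 0.001, -1.788]
contact_force: [0.0, 1.3, 1.3]
grip_width: 59.6
[[264.22484285 175.04369737]]
now 10.55 [ 531.2 -286.3    6. ] [ 3.14   0.    -1.788] j6 1.17 F [ 0.  -0.1  0.5] w 59.6
shift [ 0.001  0.001 -0.01 ] rot [ 0.002  0.001 -0.001]
```

View pics/s6c.png

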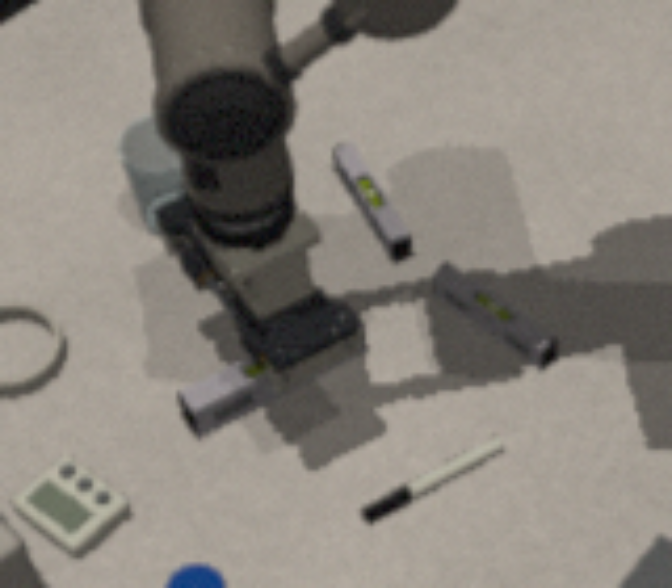

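View pics/w6.png

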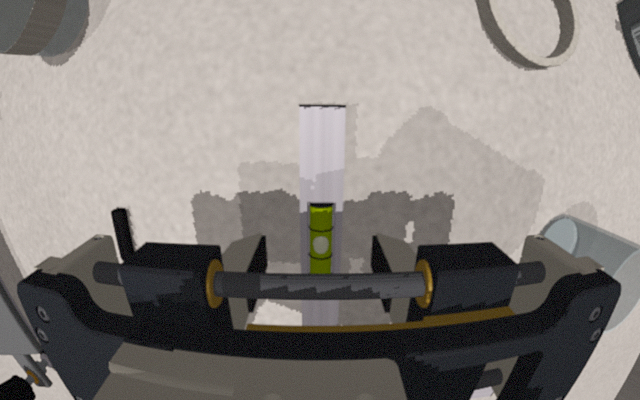

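The level sits between the fingers in the wrist view: (300–346, 105–330), bubble at (320,244). I'll close without moving and read the width.

```bash
python3 -m inch '[[[0,0,0,0,0,0,0.5],[0,0,0,0,0,0,0.5],[0,0,0,0,0,0,0.5],[0,0,0,0,0,0,0.5],[0,0,0,0,0,0,0.5],[0,0,0,0,0,0,0.5],[0,0,0,0,0,0,0.5],[0,0,0,0,0,0,0.5],[0,0,0,0,0,0,0.5],[0,0,0,0,0,0,0.5]]]'
python3 -c "
from h import *
o,im=snap('wrist','w7');rel(531,-286.5,8,-1.787)
"
```

```text
time: 11.85
tool_pos: [531.5, -286.5, 6.5]
tcp_rot: [3.142, -0.0, -1.788]
contact_force: [-0.1, -0.2, -0.5]
grip_width: 23.3
now 11.9 [ 531.5 -286.5    6.5] [-3.142 -0.    -1.788] j6 1.17 F [ 0.8 -0.3 -1. ] w 22.6
shift [ 0.     0.003 -0.007] rot [-0.    -0.    -0.001]
```

View pics/w7.png

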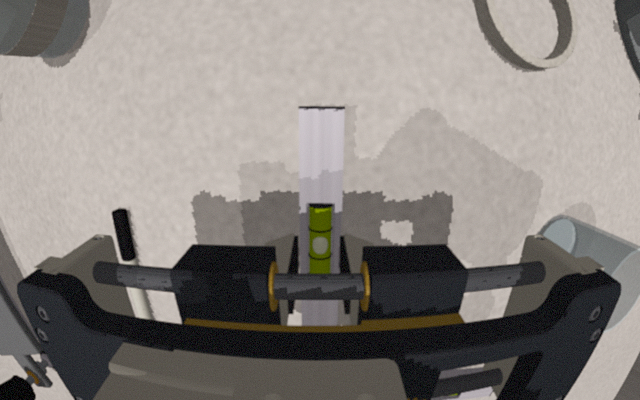

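```bash
python3 -m inch '[[[0,0,0,0,0,0,1],[0,0,0,0,0,0,1],[0,0,0,0,0,0,1],[0,0,0,0,0,0,1],[0,0,0,0,0,0,1],[0,0,0,0,0,0,1],[0,0,-0.05,0,0,0,1],[0,0,-0.1,0,0,0,1],[0,0,-0.15,0,0,0,1],[0,0,-0.15,0,0,0,1]]]'
python3 -c "
from h import *
o,im=snap('wrist','w8');rel(531,-286.5,8,-1.787)
"
```

```text
time: 13.15
tool_pos: [532.2, -287.0, 37.9]
tcp_rot: [-3.139, -0.001, -1.788]
contact_force: [-0.5, 0.5, -0.1]
grip_width: 0.4
now 13.2 [ 531.8 -286.7   37.2] [-3.140e+00 -1.000e-03 -1.788e+00] j6 1.17 F [-0.3 -0.  -0.5] w 0.2
shift [-0.     0.004  0.146] rot [-0.001 -0.001 -0.001]
```

View pics/w8.png

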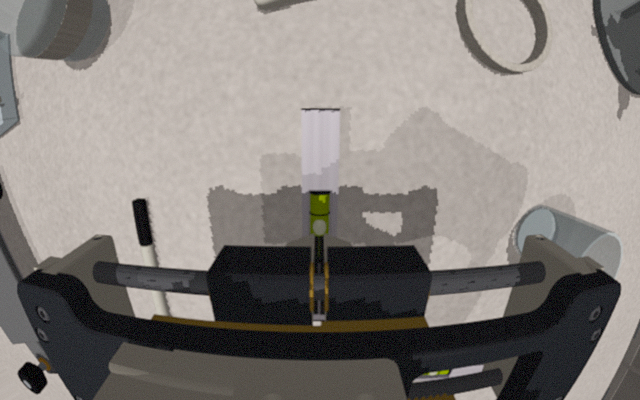

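The fingers close over nothing at TCP z≈6. In the wrist views the tips (x=±53 px at 60 mm opening, row 236) look nearer the camera than the stated TCP would be. I'll check whether the fingertips or the arm height is off.

```bash
python3 -c "
from h import *
c,s=np.cos(-.216),np.sin(-.216)
def ends(o):
    P=np.array([[531.5+c*a-s*b,-287+s*a+c*b,36] for a in(80,-80) for b in(12,-12)])
    return proj('wrist',P,o).round(1)
o=dict(tool_pos=np.array([521.75,-284.4,128.5]),tcp_rot=np.array([np.pi,0,-1.788]))
print('w3',ends(o)); o['tool_pos'][2]+=32; print('w3 +32',ends(o))
o=dict(tool_pos=np.array([531.2,-286.3,6.]),tcp_rot=np.array([np.pi,0,-1.788]))
print('w6',ends(o)); o['tool_pos'][2]+=32; print('w6 +32',ends(o))
# fingertips in tool frame
for W,x0,x1,y in[(91.8,238,401,236),(59.7,266,373,237),(22.9,298,345,237)]:
    z={}
    p=bot.camera_params('wrist'); T=p['T_tool_cam']
    for x in(x0,x1):
        a=(np.array([x,y])-[p['cx'],p['cy']])/p['fx']; r=np.hypot(*a); d=np.r_[a/r*np.sin(r),np.cos(r)]; d=T[:3,:3]@d
        k=(np.sign(x-318)*W/2-T[0,3])/d[0]; print(W,(T[:3,3]+k*d).round(1))
"
python3 -c "
import cv2
im=cv2.imread('pics/w6.png'); cv2.imwrite('pics/w6c.png',cv2.resize(im[180:340,200:440],None,fx=3.3,fy=3.3))"
```

```text
w3 [[305.7  96.5]
 [332.   96.5]
 [307.5 256.8]
 [330.6 256.8]]
w3 +32 [[307.   97.9]
 [330.7  97.9]
 [308.4 244. ]
 [329.6 244. ]]
w6 [[296.4 104.5]
 [342.1 104.4]
 [302.5 345.7]
 [336.4 345.6]]
w6 +32 [[300.  105.4]
 [338.3 105.4]
 [304.2 318.5]
 [334.5 318.5]]
91.8 [-45.9  -8.4 -35.7]
91.8 [ 45.9 -10.4 -40.4]
59.7 [-29.8  -7.3 -34. ]
59.7 [ 29.8 -10.3 -41. ]
22.9 [-11.4  -7.8 -34.6]
22.9 [ 11.4 -24.6 -73.6]
```

View pics/w6c.png

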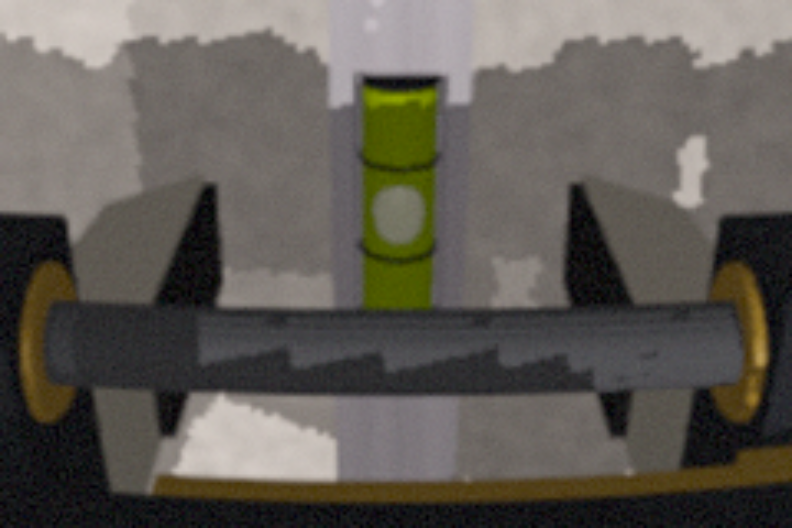

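Camera height is fine: w3 predicts level rows 96–257 and 98–257 were seen. The fingertips measure about 36 mm behind the reported TCP, at tool z≈-35 and y≈-9. Shutting over the level at z=6.5 without a stop also requires at least 29.5 mm. So I'll use tip = TCP + ~35 mm, go lower and check the force.

```bash
python3 -m inch '[[[0,0,0,0,0,0,-0.3],[0,0,0,0,0,0,-0.3],[0,0,0,0,0,0,-0.3],[0,0,0,0,0,0,-0.3],[0,0,0,0,0,0,-0.3],[0,0,0.06,0,0,0,-0.3],[0,0,0.12,0,0,0,-0.3],[0,0,0.18,0,0,0,-0.3],[0,0,0.23,0,0,0,-0.3],[0,0,0.26,0,0,0,-0.3]]]'
python3 -m inch '[[[0,0,0.02,0,0,0,0.7],[0,0,0.04,0,0,0,0.7],[0,0,0.04,0,0,0,0.7],[0,0,0.04,0,0,0,0.7],[0,0,0.04,0,0,0,0.7],[0,0,0.04,0,0,0,0.7],[0,0,0.04,0,0,0,0.7],[0,0,0.04,0,0,0,0.7],[0,0,0.04,0,0,0,0.7],[0,0,0.04,0,0,0,0.7]]]'
```

```text
time: 14.45
tool_pos: [531.3, -286.3, -16.5]
tcp_rot: [3.141, 0.0, -1.788]
contact_force: [0.3, 0.0, 0.2]
grip_width: 59.8
time: 15.7
tool_pos: [531.7, -286.7, -23.2]
tcp_rot: [-3.141, -0.0, -1.788]
contact_force: [-0.5, -1.0, 2.9]
grip_width: 23.8
```

Gripped: the width stopped at 23.8 mm. Now I'll lift and carry it.

```bash
python3 -m inch '[[[0,0,-0.06,0,0,0,1],[0,0,-0.16,0,0,0,1],[0,0,-0.28,0,0,0,1],[0,0,-0.38,0,0,0,1],[-0.06,0.01,-0.46,0,0,0,1],[-0.16,0.03,-0.5,0,0,0,1],[-0.28,0.05,-0.5,0,0,0,1],[-0.42,0.08,-0.5,0,0,0,1],[-0.56,0.11,-0.5,0,0,0,1],[-0.7,0.14,-0.5,0,0,0,1]]]'
python3 -c "
from h import *
o,im=snap('wrist','w9')
rel(545,146,77,-1.445)"
```

```text
time: 16.95
tool_pos: [533.4, -140.8, 75.6]
tcp_rot: [3.139, 0.001, -1.787]
contact_force: [0.4, -0.3, -2.7]
grip_width: 24.0
now 17.0 [ 532.9 -137.2   75.5] [ 3.138e+00  3.000e-03 -1.785e+00] j6 1.39 F [-0.9  3.7 -3.5] w 24.1
shift [-1.397  0.242 -0.003] rot [ 0.004  0.004 -0.433]
```

View pics/w9.png

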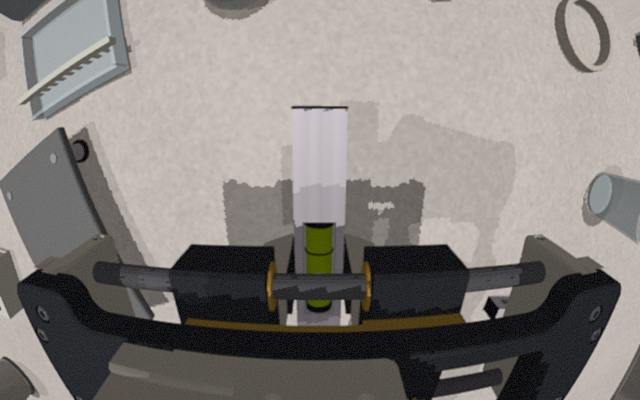

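```bash
python3 -m inch '[[[-0.12,0.02,0,0,0,-0.05,1],[-0.26,0.04,0,0,0,-0.1,1],[-0.4,0.07,0,0,0,-0.15,1],[-0.54,0.09,0,0,0,-0.2,1],[-0.68,0.11,0,0,0,-0.25,1],[-0.8,0.13,0,0,0,-0.3,1],[-0.9,0.15,0,0,0,-0.35,1],[-0.96,0.16,0,0,0,-0.4,1],[-1,0.17,0,0,0,-0.43,1],[-1,0.17,0,0,0,-0.43,1]]]'
python3 -c "
from h import *
o,im=snap('wrist','w10')
rel(546.5,146,77,-1.445)"
```

```text
time: 18.25
tool_pos: [543.9, 59.3, 76.3]
tcp_rot: [3.141, -0.0, -1.449]
contact_force: [-1.0, 0.2, -2.9]
grip_width: 23.8
now 18.3 [544.   58.7  76.4] [ 3.141 -0.    -1.45 ] j6 1.42 F [-0.5 -0.8 -3. ] w 23.5
shift [-0.432 -0.065 -0.003] rot [ 0.    -0.    -0.007]
```

View pics/w10.png

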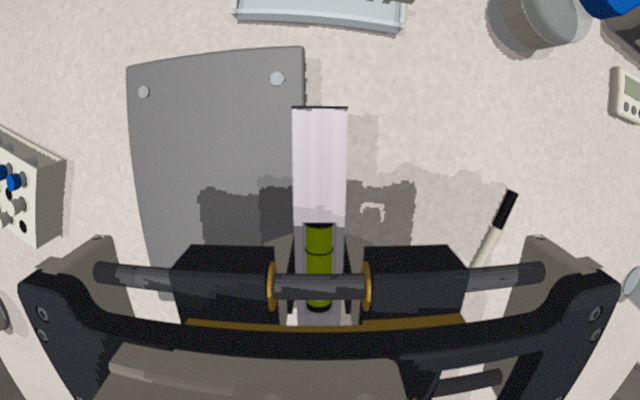

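```bash
python3 -c "
from h import *
o=dict(tool_pos=np.array([544,58.9,76.4]),tcp_rot=np.array([np.pi,0,-1.449]))
Q=onz('wrist',[[127,66],[303,46]],45,o); print(Q); m=Q.mean(0); w=Q[1]-Q[0]; print(np.linalg.norm(w)); a=np.arctan2(w[0],-w[1]);print('yaw',a); print(m-110*np.array([np.cos(a),np.sin(a),0]))
"; python3 -m inch '[[[-0.06,-0.01,0,0,0,0,1],[-0.14,-0.02,0,0,0,0,1],[-0.24,-0.04,0,0,0,0,1],[-0.33,-0.05,0,0,0,0,1],[-0.4,-0.06,0,0,0,0,1],[-0.43,-0.06,0.04,0,0,0,1],[-0.43,-0.06,0.1,0,0,0,1],[-0.43,-0.06,0.15,0,0,0,1],[-0.43,-0.06,0.18,0,0,0,1],[-0.43,-0.06,0.18,0,0,0,1]]]'
python3 -c "
from h import *
o,im=snap('wrist','w11')
rel(546.5,146,22.5,-1.445)"
```

```text
[[648.25149427 229.50667009  45.        ]
 [666.65341852  84.99832234  45.        ]]
145.67530121324603
yaw 0.12665990185118411
[548.33362761 143.35712994  45.        ]
time: 19.55
tool_pos: [545.4, 145.2, 39.8]
tcp_rot: [3.14, -0.0, -1.451]
contact_force: [-0.8, -0.1, -2.8]
grip_width: 23.6
now 19.6 [545.8 145.4  40.3] [ 3.141 -0.    -1.451] j6 1.58 F [ 0.1 -0.5 -2.4] w 23.8
shift [-0.003 -0.004  0.089] rot [ 0.    -0.    -0.007]
```

View pics/w11.png

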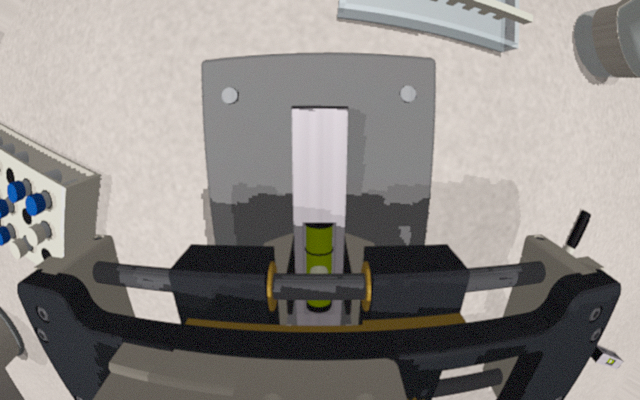

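The level is centred over and parallel to the plate, and the two views of the plate agree within about 2 mm. Lower, release, rise.

```bash
python3 -m inch '[[[0,0,0.03,0,0,0,1],[0,0,0.05,0,0,0,1],[0,0,0.07,0,0,0,1],[0,0,0.085,0,0,0,1],[0,0,0.088,0,0,0,1],[0,0,0.088,0,0,0,-0.2],[0,0,0.088,0,0,0,-0.2],[0,0,0.088,0,0,0,-0.2],[0,0,0.088,0,0,0,-0.2],[0,0,0.088,0,0,0,-0.2]]]'
python3 -m inch '[[[0,0.1,-0.1,0,0,0,0],[0,0.2,-0.2,0,0,0,0],[0,0.3,-0.3,0,0,0,0],[0,0.4,-0.35,0,0,0,0],[0,0.5,-0.35,0,0,0,0],[0,0.5,-0.35,0,0,0,0],[0,0.5,-0.35,0,0,0,0],[0,0.5,-0.35,0,0,0,0],[0,0.5,-0.35,0,0,0,0],[0,0.5,-0.35,0,0,0,0]]]'
python3 -c "
from h import *
o,im=snap('wrist','w12')
cv2.imwrite('pics/w12c.png',cv2.resize(im[20:280,200:440],None,fx=2.3,fy=2.3,interpolation=cv2.INTER_CUBIC))
rel(406.8,126.5,70,-1.0)"
```

```text
time: 20.85
tool_pos: [545.8, 145.7, 23.0]
tcp_rot: [-3.141, -0.0, -1.45]
contact_force: [0.7, -0.5, 0.1]
grip_width: 54.7
time: 22.1
tool_pos: [446.6, 133.6, 92.7]
tcp_rot: [3.141, -0.0, -1.45]
contact_force: [-0.4, 0.6, 0.1]
grip_width: 45.3
now 22.15 [446.6 133.6  92.8] [ 3.141 -0.    -1.45 ] j6 1.58 F [-0.4  0.3 -0.1] w 46.0
shift [0.011 0.202 0.114] rot [ 0.    -0.    -0.573]
```

View pics/w12c.png

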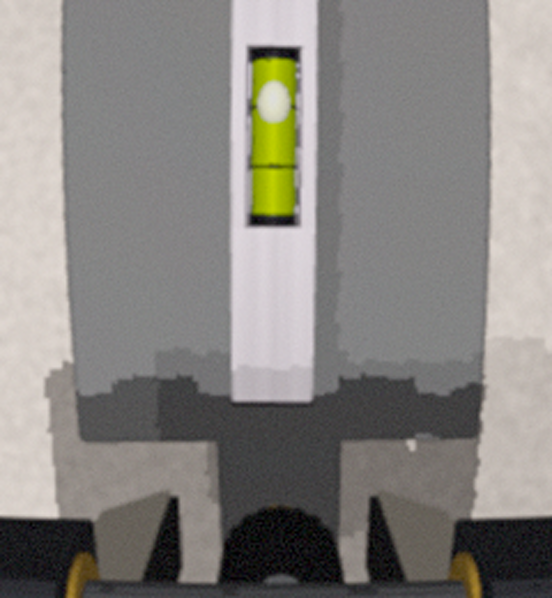

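View pics/w12.png

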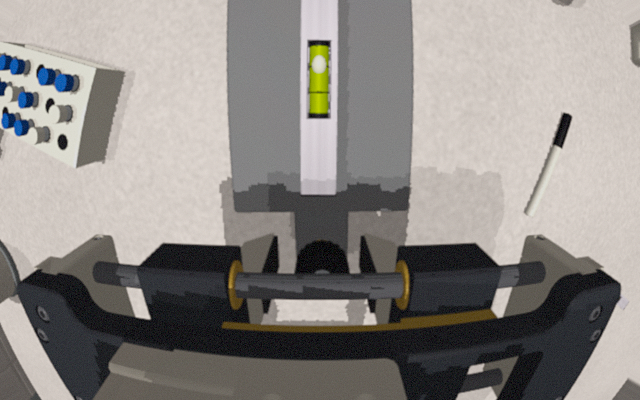

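The bubble has run to the far end: it is at crop row 102, with the lines at rows 107 and 166. That is about 10 mm off, so the knob needs roughly 2.5 rad clockwise. The level lies straight on the plate. Now I'll go over the knob, pre-rotated anticlockwise.

```bash
python3 -m inch '[[[0,0.02,0,0,0,-0.12,-0.3],[0,0.05,0,0,0,-0.25,-0.3],[0,0.08,0,0,0,-0.38,-0.3],[0,0.12,0,0,0,-0.5,-0.3],[0.01,0.15,0,0,0,-0.65,-0.3],[0.01,0.18,0,0,0,-0.8,-0.3],[0.01,0.2,0,0,0,-0.9,-0.3],[0.01,0.2,0,0,0,-1,-0.3],[0.01,0.2,0,0,0,-1,-0.3],[0.01,0.2,0,0,0,-1,-0.3]]]'
python3 -c "
from h import *
o=dict(tool_pos=np.array([446.6,133.6,92.8]),tcp_rot=np.array([np.pi,0,-1.45]))
print(onz('wrist',[321.5,271.5],90,o))
o,im=snap('wrist','w13')
print(proj('wrist',[406.8,126.5,90],o))
rel(406.8,126.5,32,-0.5)"
```

```text
time: 23.4
tool_pos: [407.1, 126.8, 92.9]
tcp_rot: [3.142, -0.0, -0.666]
contact_force: [-0.3, 0.2, -0.1]
grip_width: 59.8
[[410.86727313 126.99888343  90.        ]]
[[318.35840544 225.93318838]]
now 23.45 [407.1 126.8  92.9] [ 3.142 -0.    -0.666] j6 0.79 F [0.2 0.3 1. ] w 59.1
shift [-0.     0.002  0.304] rot [ 0.    -0.    -0.211]
```

View pics/w13.png

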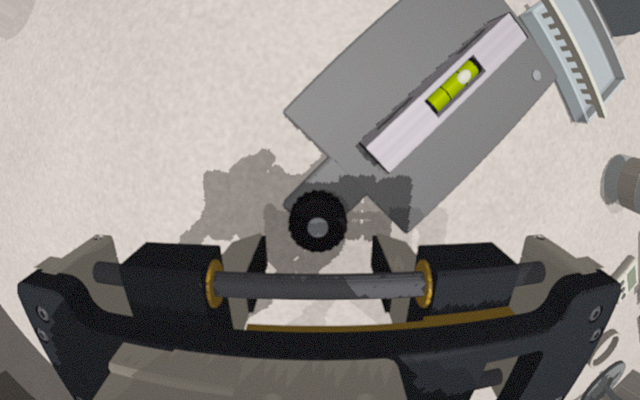

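The knob top is at (317.5,221.5), about 3 mm beyond the earlier estimate. I'll descend with that correction and grip.

```bash
python3 -m inch '[[[0,-0.012,0.06,0,0,-0.1,-0.3],[0,-0.012,0.13,0,0,-0.21,-0.3],[0,-0.012,0.21,0,0,-0.21,-0.3],[0,-0.012,0.27,0,0,-0.21,-0.3],[0,-0.012,0.3,0,0,-0.21,-0.3],[0,-0.012,0.3,0,0,-0.21,1],[0,-0.012,0.3,0,0,-0.21,1],[0,-0.012,0.3,0,0,-0.21,1],[0,-0.012,0.3,0,0,-0.21,1],[0,-0.012,0.3,0,0,-0.21,1]]]'
python3 -c "
from h import *
rel(408,128,32,-0.5)"
```

```text
time: 24.7
tool_pos: [407.2, 129.3, 33.1]
tcp_rot: [3.141, 0.002, -0.5]
contact_force: [-3.3, 3.8, 3.4]
grip_width: 39.5
now 24.7 [407.2 129.3  33.1] [ 3.141e+00  2.000e-03 -5.000e-01] j6 0.63 F [-3.3  3.8  3.4] w 39.5
shift [0.007 0.004 0.006] rot [ 0.     0.003 -0.   ]
```

Gripped the knob at 39.5 mm. Turning clockwise 45° twice, then looking.

```bash
python3 -m inch '[[[0,0,0,0,0,0.13,1],[0,0,0,0,0,0.27,1],[0,0,0,0,0,0.4,1],[0,0,0,0,0,0.53,1],[0,0,0,0,0,0.66,1],[0,0,0,0,0,0.8,1],[0,0,0,0,0,0.9,1],[0,0,0,0,0,1,1],[0,0,0,0,0,1,1],[0,0,0,0,0,1,1]]]'
python3 -m inch '[[[0,0,0,0,0,0.13,1],[0,0,0,0,0,0.27,1],[0,0,0,0,0,0.4,1],[0,0,0,0,0,0.53,1],[0,0,0,0,0,0.66,1],[0,0,0,0,0,0.8,1],[0,0,0,0,0,0.9,1],[0,0,0,0,0,1,1],[0,0,0,0,0,1,1],[0,0,0,0,0,1,1]]]'
python3 -c "
from h import *
o,im=snap('wrist','w14'); rel(408,128,32,-2.0)"
```

```text
time: 25.95
tool_pos: [408.9, 127.4, 33.2]
tcp_rot: [-3.141, -0.002, -1.285]
contact_force: [1.5, -9.3, -0.8]
grip_width: 39.3
time: 27.2
tool_pos: [408.5, 125.0, 33.1]
tcp_rot: [-3.139, -0.005, -2.069]
contact_force: [0.1, -23.3, 0.3]
grip_width: 39.3
now 27.25 [408.5 124.9  33.1] [-3.139 -0.005 -2.069] j6 2.2 F [ -0.1 -24.5   1.1] w 39.1
shift [-0.012  0.01   0.005] rot [-0.003 -0.007 -0.088]
```

View pics/w14.png

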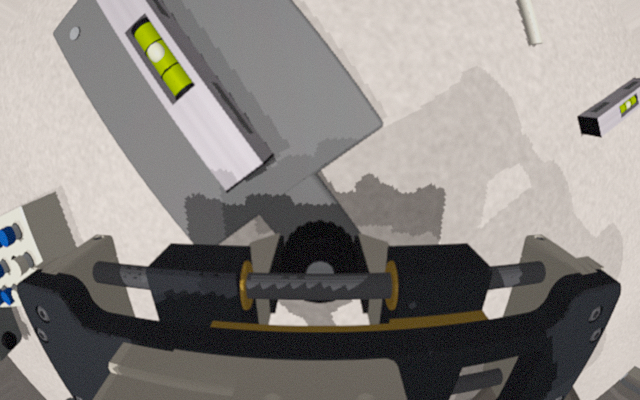

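Turned 1.57 rad. There is a side load of about 24 N from eccentricity, which I'll relieve. Measuring the bubble.

```bash
cat >> h.py <<'E'
def bubble(o,im,f,mid=(545.8,145.5),yaw=0.126,z=78):
    "rectified strip along level: columns = mm*10 along +x plate (toward the knob = right)"
    s=6; W,H=80,30
    u=(np.arange(W*s)/s-W/2); v=(np.arange(H*s)/s-H/2)
    U,V=np.meshgrid(u,v); a=yaw+np.pi
    X=np.stack([mid[0]+U*np.cos(a)-V*np.sin(a),mid[1]+U*np.sin(a)+V*np.cos(a),np.full(U.shape,z)],-1).reshape(-1,3)
    p=proj('wrist',X,o).astype(np.float32).reshape(H*s,W*s,2)
    r=cv2.remap(im,p[...,0],p[...,1],cv2.INTER_LINEAR); cv2.imwrite(f'pics/{f}.png',r); return r
E
python3 -c "
from h import *
o=bot.get_obs(); im=cv2.imread('pics/w14.png'); bubble(o,im,'b14')"
```

```text
(no output)
```

View pics/b14.png

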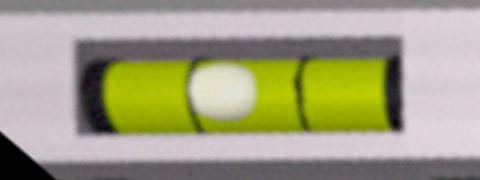

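The lines are at columns 195 and 299 and the bubble at 223, so about −4.2 mm remains. Turn 45° more, relieving the side load.

```bash
python3 -m inch '[[[0.01,-0.005,0,0,0,0.13,1],[0.02,-0.011,0,0,0,0.27,1],[0.02,-0.011,0,0,0,0.4,1],[0.02,-0.011,0,0,0,0.53,1],[0.02,-0.011,0,0,0,0.66,1],[0.02,-0.011,0,0,0,0.8,1],[0.02,-0.011,0,0,0,0.9,1],[0.02,-0.011,0,0,0,1,1],[0.02,-0.011,0,0,0,1,1],[0.02,-0.011,0,0,0,1,1]]]'
python3 -c "
from h import *
o,im=snap('wrist','w15'); rel(408,128,32,-2.8)
bubble(o,im,'b15')"
```

```text
time: 28.5
tool_pos: [406.5, 123.2, 33.1]
tcp_rot: [-3.141, -0.004, -2.855]
contact_force: [-6.5, -5.6, 5.2]
grip_width: 39.2
now 28.55 [406.4 123.2  33. ] [-3.141 -0.004 -2.855] j6 2.97 F [-6.4 -6.   5. ] w 39.0
shift [-0.014  0.021  0.005] rot [-0.001 -0.005 -0.071]
```

View pics/b15.png

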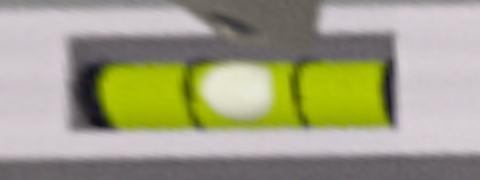

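Offset is now about −1 mm (lines 190/297, bubble 238). Release, raise, and let it settle.

```bash
python3 -m inch '[[[0,0,0,0,0,0,-0.2],[0,0,0,0,0,0,-0.2],[0,0,0,0,0,0,-0.2],[0,0,-0.06,0,0,0,-0.2],[0,0,-0.15,0,0,-0.1,-0.2],[0,0,-0.25,0,0,-0.2,-0.2],[0,0,-0.33,0,0,-0.3,-0.2],[0,0,-0.36,0,0,-0.45,-0.2],[0,0,-0.36,0,0,-0.6,-0.2],[0,0,-0.36,0,0,-0.7,-0.2]]]'
python3 -c "
from h import *
o,im=snap('wrist','w16'); rel(545.8,145.6,105,-1.445)
bubble(o,im,'b16')"
```

```text
time: 29.8
tool_pos: [408.8, 124.2, 105.9]
tcp_rot: [-3.141, 0.001, -2.303]
contact_force: [0.1, -0.4, 0.8]
grip_width: 55.2
now 29.85 [408.8 124.2 105.8] [-3.141e+00  1.000e-03 -2.300e+00] j6 2.42 F [ 0.4 -0.9  0.2] w 55.3
shift [-0.536 -0.44   0.005] rot [-1.000e-03  1.000e-03 -1.089e+00]
```

View pics/b16.png

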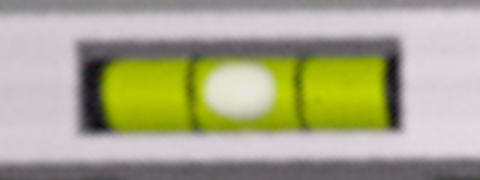

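View pics/w16.png

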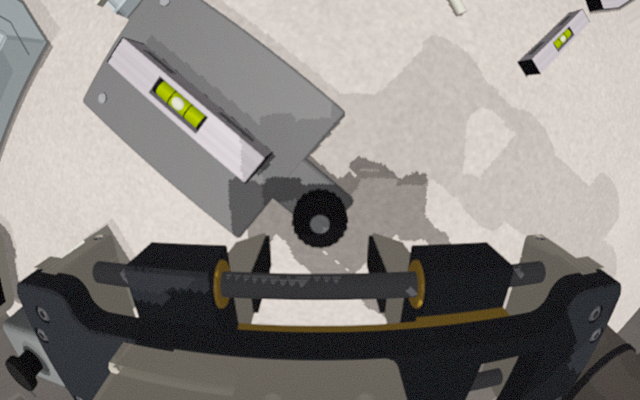

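About −1.2 mm from this oblique view. I'll look from straight above the level to exclude parallax.

```bash
python3 -c "
from h import *
rel(470,136,105,-1.5)"
```

```text
now 29.85 [408.8 124.2 105.8] [-3.141e+00  1.000e-03 -2.300e+00] j6 2.42 F [ 0.4 -0.9  0.2] w 55.3
shift [-0.248 -0.189  0.004] rot [-1.000e-03  1.000e-03 -1.019e+00]
```

```bash
python3 -m inch '[[[-0.04,-0.03,0,0,0,-0.13,-0.2],[-0.08,-0.06,0,0,0,-0.27,-0.2],[-0.12,-0.09,0,0,0,-0.4,-0.2],[-0.16,-0.12,0,0,0,-0.53,-0.2],[-0.2,-0.15,0,0,0,-0.66,-0.2],[-0.24,-0.18,0,0,0,-0.8,-0.2],[-0.25,-0.19,0,0,0,-0.9,-0.2],[-0.25,-0.19,0,0,0,-1,-0.2],[-0.25,-0.19,0,0,0,-1,-0.2],[-0.25,-0.19,0,0,0,-1,-0.2]]]'
python3 -c "
from h import *
o,im=snap('wrist','w17'); rel(545.8,145.6,105,-1.445)
r=bubble(o,im,'b17')
h=cv2.cvtColor(r,cv2.COLOR_BGR2HSV)
m=cv2.inRange(h,(0,0,150),(180,90,255)); m[:60]=0; m[125:]=0; m[:,:105]=0;m[:,380:]=0
print('bubble cols',np.median(np.where(m)[1]),np.where(m)[1].mean())
row=r[66:72].mean((0,2)); g=r[110:124].mean((0,2)); print('lines',170+row[170:230].argmin(),270+row[270:330].argmin(),170+g[170:230].argmin(),270+g[270:330].argmin())
"
```

```text
time: 31.1
tool_pos: [470.2, 135.8, 105.2]
tcp_rot: [-3.141, -0.0, -1.523]
contact_force: [0.8, 0.3, 0.1]
grip_width: 55.1
now 31.15 [470.2 135.8 105.1] [-3.141 -0.    -1.522] j6 1.65 F [-0.  -0.9  0.3] w 55.0
shift [-0.031 -0.38   0.001] rot [-0.    -0.    -0.099]
bubble cols 242.0 241.808701215611
lines 190 299 191 298
```

View pics/b17.png

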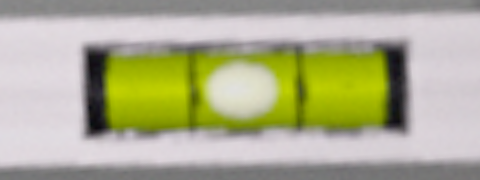

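View pics/w17.png

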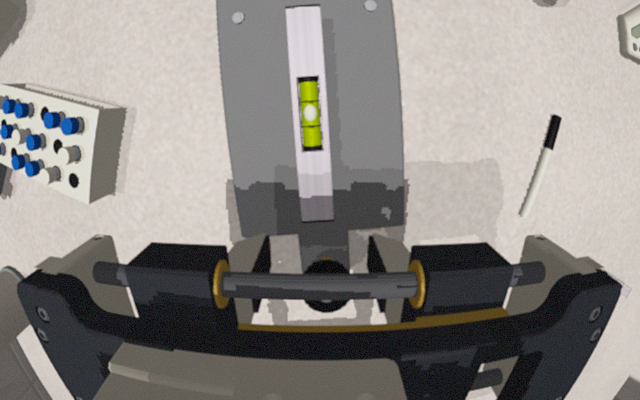

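From directly above: lines at 190.5/298.5 and bubble at 242, so −0.4 mm, between the lines with the level untouched. Now I'll shut the fingers over the middle of the level.

```bash
python3 -m inch '[[[0,-0.04,0,0,0,0,1],[0,-0.09,0,0,0,-0.05,1],[-0.01,-0.15,0,0,0,-0.1,1],[-0.02,-0.21,0,0,0,-0.1,1],[-0.03,-0.27,0,0,0,-0.1,1],[-0.03,-0.32,0,0,0,-0.1,1],[-0.03,-0.36,0.05,0,0,-0.1,1],[-0.03,-0.376,0.1,0,0,-0.1,1],[-0.03,-0.376,0.17,0,0,-0.1,1],[-0.03,-0.376,0.2,0,0,-0.1,1]]]'
python3 -m inch '[[[0,0,0.01,0,0,0,1],[0,0,0.02,0,0,0,1],[0,0,0.03,0,0,0,1],[0,0,0.035,0,0,0,1],[0,0,0.04,0,0,0,1],[0,0,0.045,0,0,0,1],[0,0,0.05,0,0,0,1],[0,0,0.055,0,0,0,1],[0,0,0.06,0,0,0,1],[0,0,0.06,0,0,0,1]]]'
python3 -c "
from h import *
o,im=snap('wrist','w18'); rel(545,145.4,50,-1.445)"
```

```text
time: 32.4
tool_pos: [543.9, 145.4, 63.4]
tcp_rot: [3.139, -0.0, -1.442]
contact_force: [0.2, -0.1, 0.7]
grip_width: 0.4
time: 33.65
tool_pos: [545.0, 145.5, 52.8]
tcp_rot: [3.141, -0.0, -1.442]
contact_force: [0.4, -0.7, -0.2]
grip_width: 0.1
now 33.7 [545.  145.5  52.9] [-3.142 -0.    -1.442] j6 1.57 F [-0.4 -0.2  0. ] w 0.7
shift [0.    0.    0.014] rot [-0.    -0.     0.004]
```

View pics/w18.png

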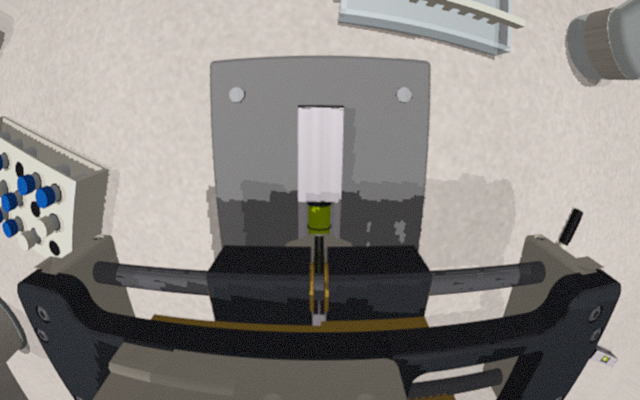

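The tips are still clear of the level at TCP z=52.8. Shut, they are only about 13 px wide, narrower than the window, so I'll press on the flat metal 40 mm towards the knob. That also keeps the bubble in view at around (319,220).

```bash
python3 -m inch '[[[0,0.04,0,0,0,0,1],[0,0.1,0,0,0,0,1],[0,0.16,0,0,0,0,1],[0,0.2,0,0,0,0,1],[0,0.2,0.003,0,0,0,1],[0,0.2,0.006,0,0,0,1],[0,0.2,0.01,0,0,0,1],[0,0.2,0.013,0,0,0,1],[0,0.2,0.016,0,0,0,1],[0,0.2,0.018,0,0,0,1]]]'
python3 -c "
from h import *
o,im=snap('wrist','w19'); rel(545,145.4,50,-1.445)
for i in range(1): print(bot.get_obs()['contact_force'])"
```

```text
time: 34.95
tool_pos: [505.4, 140.4, 49.2]
tcp_rot: [3.142, -0.0, -1.442]
contact_force: [-1.0, -0.2, -0.2]
grip_width: 0.4
now 35.0 [505.3 140.3  49.2] [ 3.141 -0.    -1.442] j6 1.57 F [-0.2  0.4 -0.7] w 0.1
shift [ 0.    -0.2   -0.004] rot [ 0.    -0.     0.003]
[-0.15437551  0.36754827 -0.66343813]
```

View pics/w19.png

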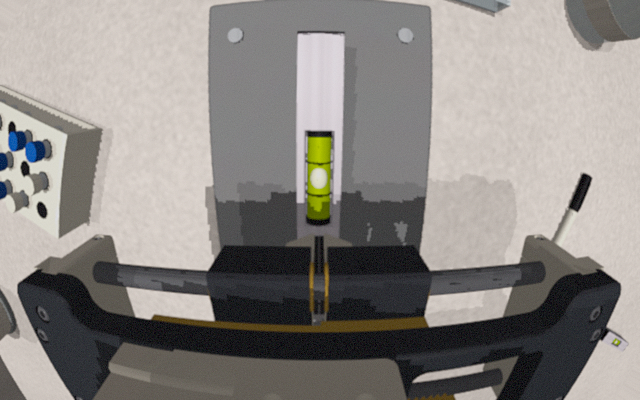

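No contact yet. The bubble is at row 178, with the lines at about 162 and 195. Creeping down.

```bash
python3 -m inch '[[[0,0,0.003,0,0,0,1],[0,0,0.006,0,0,0,1],[0,0,0.009,0,0,0,1],[0,0,0.012,0,0,0,1],[0,0,0.014,0,0,0,1],[0,0,0.016,0,0,0,1],[0,0,0.018,0,0,0,1],[0,0,0.02,0,0,0,1],[0,0,0.02,0,0,0,1],[0,0,0.02,0,0,0,1]]]'
```

```text
time: 36.25
tool_pos: [505.4, 140.4, 45.3]
tcp_rot: [-3.142, -0.0, -1.442]
contact_force: [0.1, 0.9, 0.3]
grip_width: 0.2
```

```bash
python3 -m inch '[[[0,0,0.002,0,0,0,1],[0,0,0.004,0,0,0,1],[0,0,0.006,0,0,0,1],[0,0,0.008,0,0,0,1],[0,0,0.01,0,0,0,1],[0,0,0.012,0,0,0,1],[0,0,0.014,0,0,0,1],[0,0,0.015,0,0,0,1],[0,0,0.015,0,0,0,1],[0,0,0.015,0,0,0,1]]]'
```

```text
time: 37.5
tool_pos: [505.4, 140.4, 43.9]
tcp_rot: [-3.141, -0.0, -1.442]
contact_force: [-5.1, -0.7, 15.4]
grip_width: 0.7
```

Contact at 15 N. Hold one call to settle, then check the bubble and position.

```bash
python3 -m inch '[[[0,0,0,0,0,0,1],[0,0,0,0,0,0,1],[0,0,0,0,0,0,1],[0,0,0,0,0,0,1],[0,0,0,0,0,0,1],[0,0,0,0,0,0,1],[0,0,0,0,0,0,1],[0,0,0,0,0,0,1],[0,0,0,0,0,0,1],[0,0,0,0,0,0,1]]]'
python3 -c "
from h import *
o,im=snap('wrist','w20'); print(o['contact_force'])
r=bubble(o,im,'b20')
h=cv2.cvtColor(r,cv2.COLOR_BGR2HSV)
m=cv2.inRange(h,(0,0,150),(180,90,255)); m[:60]=0; m[125:]=0; m[:,:115]=0;m[:,370:]=0
print('bubble cols',np.median(np.where(m)[1]),np.where(m)[1].mean())
row=r[66:72].mean((0,2)); g=r[105:115].mean((0,2)); print('lines',170+row[170:230].argmin(),270+row[270:330].argmin(),170+g[170:230].argmin(),270+g[270:330].argmin())
"
```

```text
time: 38.75
tool_pos: [505.5, 140.4, 43.9]
tcp_rot: [-3.141, -0.0, -1.442]
contact_force: [-5.0, -1.0, 14.9]
grip_width: 0.5
[-5.01078822 -1.00031146 14.92839031]
bubble cols 241.0 241.25056799740344
lines 191 299 193 301
```

View pics/b20.png

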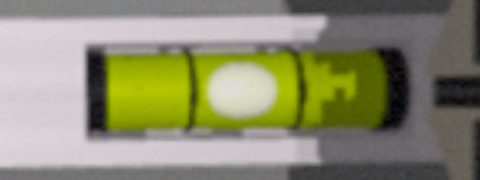

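View pics/w20.png

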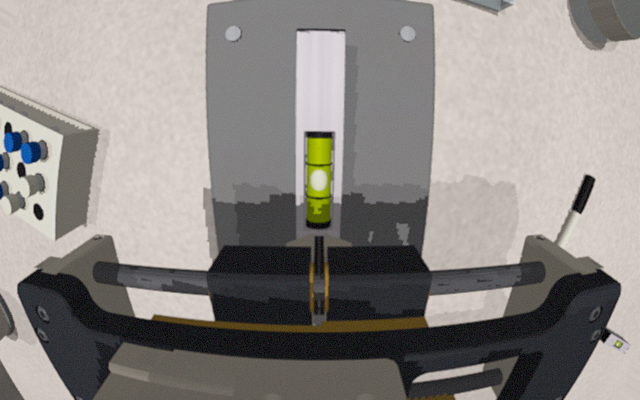

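While pressing: lines at 192/300, bubble at 241, so −0.8 mm. The 15 N push is steady and the level hasn't shifted, so I'm handing in.

```bash
python3 -c "
from plant import bot
print(bot.close_job())"
```

```text
the job is handed in; nothing more can be done
None
```

The level is lying lengthwise on the middle of the gel-casting table, and the arm is still pressing it down with the bubble between the lines. I handed the job in at about 39 s of the 67 s allowed; the system gives no verdict.

- **Placing:** I picked the 160 mm bar, the largest of three look-alikes, and set it on the plate about 4 mm from the middle along its length. Once let go, its bubble ran about 10 mm towards the plain feet.
- **Levelling:** I turned the knob about 2.35 rad clockwise, which brought the bubble to −0.4 mm, seen from straight above with the level untouched.
- **Pressing:** The shut fingers push on the flat metal 40 mm from the middle, on the knob side, with a steady 15 N. The level should therefore bear on the plate with about 18 N. The last picture puts the bubble at −0.8 mm, inside the ±2 mm limit.

Checks that failed or disagreed:
- **Missed grasps:** The first grasp missed because I lifted before the fingers had closed. The next two closed above the level: the fingertips sit about 35 mm behind the reported tool point, seen in the pictures and borne out by the fingers shutting over the level. I corrected for that.
- **Side forces:** My knob centre was a few mm off, which caused about 24 N of side load while turning; I relieved most of it before the last turn. About 5 N of sideways force remained in the final press.
- **Bystanders:** I did not measure them again at the end. I did not touch any of them knowingly, and those in view looked undisturbed.

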